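Latch the cell case and pick it up level

ROBOT

A 7-joint arm with a two-finger parallel gripper is mounted at the origin on a cart in front of the work surface, level with it; the furniture and walls round the work are solid. World frame = base frame: x ahead of the robot, y to its left, z up, the work surface at z = 0. Lengths are in mm, angles in rad, forces in N, time in s.
With the tool pointing down it reaches from about 425 to 825 mm from the base axis. Payload 3.6 kg.
Tool frame: the origin (TCP) lies on the centre line of the jaws, within the pads' length; the fingertips stand env.tips_ahead ahead of it and the grasp point (between the pads) lies 2 mm behind it (env.tips_ahead is the distance from the TCP to the fingertips, in mm); z points along the fingers, y is the line along which they close (so a half turn about z gives the same grasp; the last joint's range is limited). The gripper opens to 93 mm and grips with 3 to 60 N. Pads are 15 mm wide; open, the fingers measure 128 mm over their backs; the gripper's body (75 mm by 188 mm) begins 65 mm behind the grasp point.
Start: joints at [1.147, 0.615, -0.013, 1.423, 0.008, 1.103, -0.04], TCP at [251.812, -599.211, 235.64] pointing down, gripper open.
Joint ranges: [-3.12, 3.12], [-0.3, 2.06], [-1.34, 1.32], [0.26, 2.42], [-1.36, 4.5], [0.01, 1.98], [-2.84, 2.84]. Speed limits (rad/s): [2.79, 2.79, 3.14, 3.14, 3.14, 3.14, 3.14].

INTERFACE

Orientations are given as a unit quaternion [x, y, z, w].
In Python, from plant import telemetry, imaging, workorder, env gives the robot as it stands.
- The arm moves only by the tool play_rows, never from a script. Its argument "deltas" is a list of rows, each a list of 3 entries, a list of its own where there are three numbers: the shift along the tool's x, y, z in units of 40 mm (1.0 is 40 mm), then the turn, a rotation vector about the tool's x, y, z in units of 5 degrees (1.0 is 5 degrees), then the opening, from 0 (shut) to 1 (fully open). A call has 1 to 20 rows; each row shifts and turns the commanded pose from where the row before left it, along the tool's axes as they then stand; what a row does not reach is not made up. A row lasts 1/8 s, in which the tool goes at most 62.5 mm and 10.7 degrees, less where a joint would pass 70% of its speed; a pose out of reach is approached as far as the arm can. A call is refused whole if a number of a shift passes 1 or a number of a turn 1, either way. A call with a gripper value outside its range is refused whole. The fingers move at their own pace and stop on an object; "squeeze" is the grip in N (left out, the last holds). Time passes only in rows, so rows that do not move let the fingers close. It gives the time, the measured TCP pose, the force, the opening and the grip force at its end, in the units of the state.
- telemetry.state(): the state, without advancing time (a new reading comes with each control period).
- imaging.snapshot(name): name is "scene" or "top" or "wrist"; returns the picture (384x512x3 uint8, blue, green, red); there is no depth.
- imaging.camera_model(name): a dict with "K" (3x3 intrinsics, pixels), "origin" and "orientation" of the camera in the world. Camera axes: x right, y down, z forward; pixel columns grow to the right and rows downward; lengths in mm; the calibration is good to about 2 mm. A picture is of the moment at which its call begins: read the wrist's pose just before it. camera_model takes no time and is no camera call; for the wrist camera it gives the pose at the moment of the call.
- workorder.hand_in(): hands the job in; it is judged then, once.
The state is a dict: "clock": time; "q": joint angles; "qd": joint speeds; "joint_efforts": joint torques, N m; "tcp_pos": TCP position; "tool_rot": TCP orientation; "force": force on the tool from outside, world axes, zero at the start; "moment": the same for the moment, N m; "gripper_width": finger opening in mm; "grasp_force": force on a finger pad.
Only numpy, scipy, OpenCV 4.12 (cv2) and the standard library are available. Lean on these libraries where they do the work, as an engineer would, in place of code of your own. Each camera call takes 0.05 s, during which the arm holds its last target. There are 200 camera calls.

TASK

The orange case of cells on the bench is about to be carried off, but its lid is only resting shut and the handle is on the lid. Leave the case standing while you turn the turnbutton on its front fully home, so that its tongue lies square across the edge of the lid, then take the case by the black carrying handle, lift it about 10 cm clear of the desk and hold it there still and level; do not put it down: the program finishes while holding it. The cells lie loose inside, so never let the lid come open or the case tip, and leave the other things on the bench where they are.

Things in the scene. Friction and masses are not known exactly. Their poses are not given: they have to be found in the camera images.
- case: orange plastic case on the mat, 150 (x) x 200 (y) mm, rim 68, lid top 73 mm high, 0.6 to 0.9 kg with the cells loose in its compartments. Origin: centre of its underside; z up; -x is the front with the turnbutton, +x the back with the lid's hinge. It is loose and slides if pushed hard. Its weight is centred under the middle of the handle within about 10 mm
- case_lid (a joint): hinge of the grey slatted lid (5 mm thick), at the back rim, along the case's y: 0 = shut, grows as it opens. Shut at the start, held by its weight alone; lifting by the handle with the turnbutton open swings the lid open
- carry_handle: black bridge handle fixed on the middle of the lid: a level bar along the case's y, 116 mm long over its two posts (92 mm free between them), 14 mm wide and high, its underside 31 mm above the lid. Origin: on the lid's top under the middle of the bar; axes parallel to the case's while the lid is shut
- handle_mid (a point): the middle of the carrying handle's bar (centre of its section), 111 mm above the underside of the case and over its centre; same axes as the handle
- turnbutton (a joint): turnbutton about its upright pivot: 0 = home, against a stop, tongue along the case's +x, square across the lid's front edge, 24 mm onto it and 2 mm above it; 1.55 = fully open, against the other stop, tongue along the case's +y, clear of the lid. From above it turns clockwise to close, with light friction (0.04 N m), and stays where it is left
- turnbutton_grip (a point): on the turnbutton's pivot, 97 mm in front of the case's centre, 91 mm above its underside: the height to grip the black upright thumb fin, 9 mm thick, 36 mm long along the tongue (12 mm behind the pivot to 24 mm ahead), standing from 80 to 100 mm above the case's underside. The point's x axis points along the tongue and turns with it
- turnbutton_tip (a point): the free end of the turnbutton's flat dark steel tongue (13 mm wide, 5 mm thick), 46 mm from the pivot, 77 mm above the underside of the case
- multimeter: bystander, to be left alone: grey and yellow hand-held multimeter, 160 x 83 x 47 mm. Origin: centre of its underside
- side_cutters: bystander, to be left alone: side cutters with red grips, 156 x 50 x 15 mm. Origin: centre of its underside
- screwdriver: bystander, to be left alone: screwdriver with black and yellow handle, 157 mm long, 22 mm thick. Origin: centre of its underside
- hex_key_set: bystander, to be left alone: folding hex key set, red, 95 x 28 x 25 mm. Origin: centre of its underside
- red_case: bystander, to be left alone: small closed red parts case, 100 x 67 x 28 mm. Origin: centre of its underside

How it is judged (in metres and radians):
On the way, in this order (a step that is already met when the one before it is completed fails the run):
1. with the case standing on the desk and its lid shut, the turnbutton is turned home across the edge of the lid (within 0.12 rad) (value of joint turnbutton below 0.12 rad and value of joint case_lid below 0.03 rad and height (world z) of case below 0.01 m and angle between case's own z axis and vertical below 0.05 rad), for 0.2 s.
2. the case is held by its handle in the air, 7.5 to 15 cm up, level (within 0.09 rad), lid secured, still (height (world z) of case between 0.075 and 0.15 m and angle between case's own z axis and vertical below 0.09 rad and contact force between the fingers and carry_handle above 2 N and linear speed of case below 0.03 m/s and angular speed of case below 0.15 rad/s and value of joint turnbutton below 0.15 rad and value of joint case_lid below 0.05 rad), for 0.8 s.
At the end, for the whole second after the job is handed in: Fingers hold the carrying handle (over 2 N), the case's underside is 7.5 to 15 cm above the desk, level within 0.09 rad, still (under 3 cm/s, 0.15 rad/s), turnbutton home within 0.15 rad, lid shut within 0.05 rad, the case resting on nothing else (all of step 2 and contact force between case and multimeter below 0.3 N and contact force between case and side_cutters below 0.3 N and contact force between case and screwdriver below 0.3 N and contact force between case and hex_key_set below 0.3 N and contact force between case and red_case below 0.3 N); the arm keeps its last pose, push and grip.
It fails at once if the lid comes open (over 0.12 rad) (value of joint case_lid above 0.12 rad).
It fails at once if the case is tipped by more than 0.3 rad (angle between case's own z axis and vertical above 0.3 rad).
It fails at once if one of the other things on the bench is moved by more than 3 cm (distance of any of multimeter, side_cutters, screwdriver, hex_key_set, red_case from where it was at the start of the episode above 0.03 m).
It also fails if it takes over 48 s, if anything falls off the work surface, if the arm or the gripper's body presses on something with over 40 N, if the wrist force passes 120 N, or if a joint passes its speed limit or range.

## Working session

There is one attempt and no reset: what is moved stays moved. The work goes in short steps, Python scripts to look and compute and a tool call to move; the robot and the scene stay as the last step left them, time stands still between calls to the robot, and variables do not carry over. Pictures are saved under pics/ and viewed, at most 10 in all, crops included, and the job is handed in when it is done.

Besides the shell and the picture viewer there is one more tool, called after "Emit:" in YAML: its name, and indented under it one key for each argument. play_rows: Moves the arm, as the interface text tells. Its arguments: {"type":"object","properties":{"deltas":{"type":"array","items":{"type":"array"}},"squeeze":{"type":"number"}},"required":["deltas"]}

```bash
mkdir -p pics; python3 - <<'E'
from plant import telemetry, imaging, env
import cv2, numpy as np
s=telemetry.state(); print(s['clock'],s['tcp_pos'],s['tool_rot'],s['gripper_width'],env.tips_ahead)
a=imaging.snapshot("scene");b=imaging.snapshot("top")
cv2.imwrite("pics/scene0.png",a);cv2.imwrite("pics/top0.png",b)
for n in("scene","top"):
    m=imaging.camera_model(n);print(n,m)
E
```

```text
0.0 [ 251.50027108 -598.54835216  234.47380502] [ 9.80278582e-01  1.97616307e-01 -2.90406475e-04 -1.26975269e-03] 92.73151008578262 17.0
scene {'K': array([[381.68056922,   0.        , 254.71457653],
       [  0.        , 381.68056922, 187.09792144],
       [  0.        ,   0.        ,   1.        ]]), 'origin': array([-22.85505741, 558.98777419, 756.03562296]), 'orientation': array([-0.31430013,  0.85098849, -0.39139411,  0.15441721])}
top {'K': array([[387.61541784,   0.        , 252.61479883],
       [  0.        , 387.61541784, 192.31770963],
       [  0.        ,   0.        ,   1.        ]]), 'origin': array([ 204.82212395,  -52.23573489, 1419.55917425]), 'orientation': array([ 0.72280572, -0.68365972,  0.06955149, -0.07296484])}
```

View pics/top0.png

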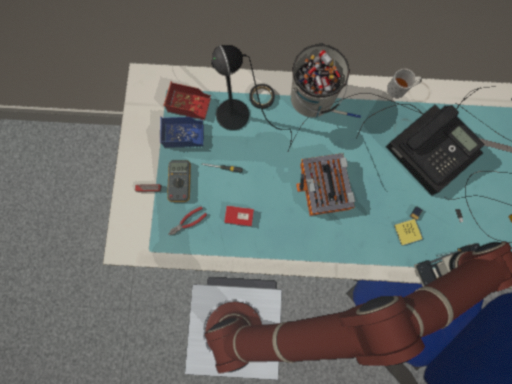

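View pics/scene0.png

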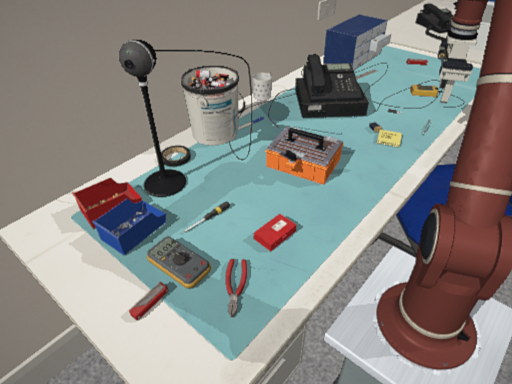

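The top view shows the orange case near (327,185), with its turnbutton on the image-left side near (300,186). I'll zoom in and take rough positions.

```bash
cat > h.py <<'E'
import numpy as np, cv2
from scipy.spatial.transform import Rotation as R
def ray(m,uv,z):
    d=np.linalg.inv(m['K'])@np.array([uv[0],uv[1],1.]); d=R.from_quat(m['orientation']).apply(d)
    o=np.array(m['origin']); return o+d*(z-o[2])/d[2]
def proj(m,p):
    c=R.from_quat(m['orientation']).inv().apply(np.array(p)-m['origin']); u=m['K']@c; return u[:2]/u[2]
E
python3 - <<'E'
from plant import imaging
from h import *
m=imaging.camera_model("top")
for uv in [(327,185),(301,186),(303,160),(345,155),(353,207),(309,214)]: print(uv,ray(m,uv,73).round())
a=cv2.imread("pics/top0.png")[140:230,280:370]; b=cv2.imread("pics/scene0.png")[115:195,255:355]
a=cv2.resize(a,(400,400),interpolation=2);b=cv2.resize(b,(400,400),interpolation=2)
cv2.imwrite("pics/z.png",np.hstack([a,b]))
E
```

```text
(327, 185) [ 521. -301.   73.]
(301, 186) [ 513. -209.   73.]
(303, 160) [ 609. -213.   73.]
(345, 155) [ 636. -364.   73.]
(353, 207) [ 447. -394.   73.]
(309, 214) [ 414. -240.   73.]
```

View pics/z.png

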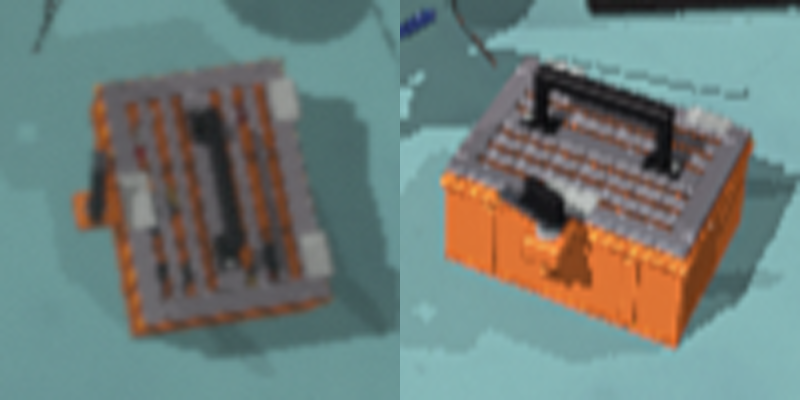

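Rough estimate: case centre about (525,-302), yaw about -82°, turnbutton open. I'll move the wrist camera over it.

Emit:
play_rows:
  deltas:
    - [[0.9,-0.54,-0.3],[0,0,0],1]
    - [[0.9,-0.54,-0.3],[0,0,0],1]
    - [[0.9,-0.54,-0.3],[0,0,0],1]
    - [[0.9,-0.54,-0.3],[0,0,0],1]
    - [[0.9,-0.54,-0.3],[0,0,0],1]
    - [[0.9,-0.54,-0.3],[0,0,0],1]
    - [[0.9,-0.54,0],[0,0,0],1]
    - [[0.9,-0.54,0],[0,0,0],1]
    - [[0.9,-0.54,0],[0,0,0],1]
    - [[0.9,-0.54,0],[0,0,0],1]
    - [[0,0,0],[0,0,-1],1]
    - [[0,0,0],[0,0,-1],1]
    - [[0,0,0],[0,0,-1],1]
    - [[0,0,0],[0,0,-1],1]
    - [[0,0,0],[0,0,-1],1]
    - [[0,0,0],[0,0,-1],1]
    - [[0,0,0],[0,0,-1],1]
    - [[0,0,0],[0,0,-1],1]
    - [[0,0,0],[0,0,-1],1]
    - [[0,0,0],[0,0,-1],1]

```text
clock: 2.6
tcp_pos: [499.6, -260.5, 307.1]
tool_rot: [0.804, 0.594, -0.0, -0.001]
force: [0.7, 0.4, 0.7]
gripper_width: 93.0
grasp_force: 0.0
```

Emit:
play_rows:
  deltas:
    - [[0,0,0],[0,0,-1],1]
    - [[0,0,0],[0,0,-1],1]
    - [[0,0,0],[0,0,-1],1]
    - [[0,0,0],[0,0,-1],1]
    - [[0,0,0],[0,0,-1],1]
    - [[0,0,0],[0,0,-1],1]
    - [[0,0,0],[0,0,-1],1]
    - [[0,0,0],[0,0,-1],1]
    - [[0,0,0],[0,0,-1],1]
    - [[0,0,0],[0,0,-1],1]
    - [[0,0,0],[0,0,-1],1]
    - [[0,0,0],[0,0,-1],1]
    - [[0,0,0],[0,0,-1],1]
    - [[0,0,0],[0,0,-1],1]
    - [[0,0,0],[0,0,-1],1]
    - [[0,0,0],[0,0,-1],1]
    - [[0,0,0],[0,0,-1],1]
    - [[0,0,0],[0,0,-1],1]
    - [[0,0,0],[0,0,-1],1]
    - [[0,0,0],[0,0,-1],1]

```text
clock: 5.1
tcp_pos: [499.6, -260.7, 307.1]
tool_rot: [0.062, 0.998, 0.0, -0.001]
force: [-0.6, -0.4, -0.0]
gripper_width: 93.1
grasp_force: 0.0
```

```bash
python3 - <<'E'
from plant import telemetry, imaging
from h import *
import pickle
s=telemetry.state();m=imaging.camera_model("wrist");a=imaging.snapshot("wrist")
pickle.dump(m,open("w1.pkl","wb"))
print(s['clock'],s['tcp_pos'],s['q'],R.from_quat(s['tool_rot']).as_matrix().round(3),m['origin'],R.from_quat(m['orientation']).as_matrix().round(2))
for p in [(525,-302,111),(512,-206,91)]: print(proj(m,p))
cv2.imwrite("pics/w1.png",a)
E
```

```text
5.1 [ 499.58158358 -260.68301318  307.11065292] [ 0.89454475  0.49689932 -0.722502    1.55413346  0.34193559  1.22205986
  1.56155346] [[-0.992  0.123 -0.001]
 [ 0.123  0.992  0.   ]
 [ 0.001  0.    -1.   ]] [ 416.34583071 -251.01789352  457.61453684] [[ 0.12  0.95  0.3 ]
 [ 0.99 -0.12 -0.04]
 [-0.    0.3  -0.95]]
[221.7417037  200.62369737]
[308.31394225 173.47156264]
```

View pics/w1.png

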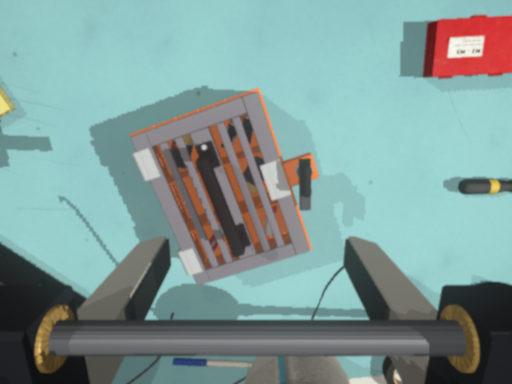

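Wrist view: the case is in full view, lid corners near (133,137), (257,93), (309,250) and (200,281), handle from (204,147) to (240,250), fin at (305,183). I'll zoom in for precise values.

```bash
python3 - <<'E'
from h import *
a=cv2.imread("pics/w1.png")[80:290,120:330]
b=cv2.resize(a,None,fx=2.85,fy=2.85,interpolation=cv2.INTER_CUBIC)
cv2.imwrite("pics/w1z.png",b)
E
```

```text
(no output)
```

View pics/w1z.png

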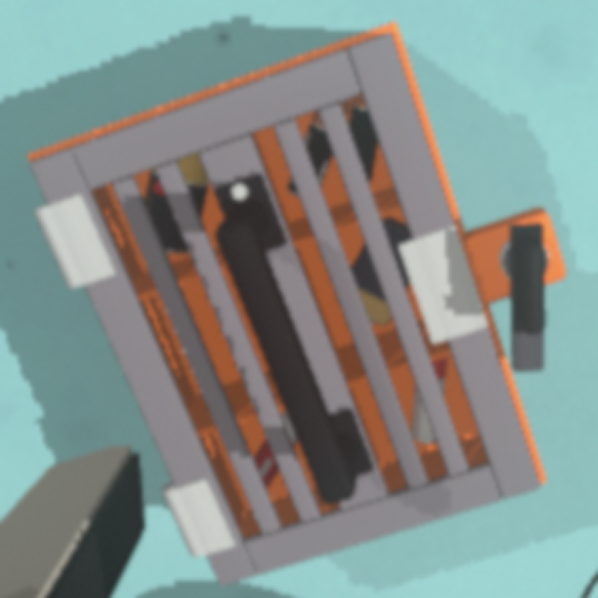

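```bash
python3 - <<'E'
from h import *
import pickle
m=pickle.load(open("w1.pkl","rb"))
P=lambda x,y,z: ray(m,(x/2.85+120,y/2.85+80),z)[:2]
c=np.array([P(35,160,73),P(388,35,73),P(538,488,73),P(222,583,73)])
print("lid",c.round(1),"mean",c.mean(0).round(1),[np.linalg.norm(c[i]-c[i-3]).round(1) for i in range(4)])
ang=lambda v:np.degrees(np.arctan2(v[1],v[0])).round(1)
print("y dir",ang(c[2]-c[1]),ang(c[3]-c[0]),"x dir",ang(c[0]-c[1]),ang(c[3]-c[2]))
h=np.array([P(237,220,118),P(338,503,118)]);print("handle",h.round(1),h.mean(0).round(1),np.linalg.norm(h[1]-h[0]),ang(h[1]-h[0]))
f=np.array([P(528,226,100),P(528,333,100)]);print("fin top",f.round(1),np.linalg.norm(f[1]-f[0]),ang(f[1]-f[0]), "pivot",(f[0]+(f[1]-f[0])/3).round(1))
print("tip",P(528,371,79.5).round(1),"boss",P(525,262,80).round(1))
E
```

```text
lid [[ 450.  -394.8]
 [ 420.6 -252.2]
 [ 615.2 -211. ]
 [ 644.6 -355.1]] mean [ 532.6 -303.3] [np.float64(145.6), np.float64(198.9), np.float64(147.0), np.float64(198.6)]
y dir 12.0 11.5 x dir -78.3 -78.5
handle [[ 475.3 -312.4]
 [ 588.8 -292.5]] [ 532.  -302.5] 115.24449514499646 9.9
fin top [[ 493.9 -209.1]
 [ 535.4 -212.5]] 41.60930814603254 -4.7 pivot [ 507.7 -210.2]
tip [ 558.5 -211.6] boss [ 512.5 -209.1]
```

Emit:
play_rows:
  deltas:
    - [[0,0,0],[0,0,-0.5],0.5]
    - [[-0.11,0.67,0],[0,0,0],0.5]
    - [[-0.12,0.67,0.7],[0,0,0],0.5]
    - [[0,0,0.7],[0,0,0],0.5]
    - [[0,0,0.7],[0,0,0],0.5]
    - [[0,0,0.7],[0,0,0],0.5]
    - [[0,0,0.7],[0,0,0],0.5]
    - [[0,0,0.5],[0,0,0],0.5]
    - [[0,0,0],[0,0,0],0.5]

```text
clock: 6.28
tcp_pos: [512.2, -207.9, 146.0]
tool_rot: [0.042, 0.999, 0.001, -0.002]
force: [-0.5, 0.6, 0.3]
gripper_width: 46.5
grasp_force: 0.0
```

```bash
python3 - <<'E'
from plant import telemetry, imaging
from h import *
s=telemetry.state();m=imaging.camera_model("wrist");a=imaging.snapshot("wrist")
print(s['clock'],s['tcp_pos'],R.from_quat(s['tool_rot']).as_matrix()[:,0].round(3))
for n,p in dict(piv=(513,-208,100),tip=(558.5,-211.6,79)).items(): print(n,proj(m,p))
cv2.imwrite("pics/w2.png",a)
E
```

```text
6.275 [ 512.20244239 -207.87708303  146.02578544] [-0.997  0.083  0.004]
piv [257.68415186 231.340054  ]
tip [257.83322908 278.62117269]
```

View pics/w2.png

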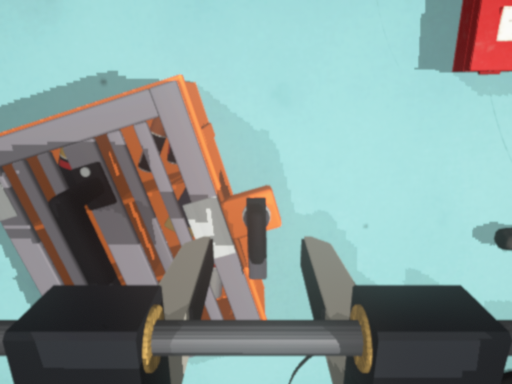

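The fin sits between the fingers at column 257. Its rows run from 198 to 278 and the boss is near row 215, so I'll check where that puts the pivot along the tongue.

```bash
python3 - <<'E'
from plant import telemetry, imaging
from h import *
m=imaging.camera_model("wrist")
print(m['origin'])
for uv,z in [((257,198),100),((257,198),80),((257,215),80),((257,246),100),((257,278),79),((257,278),74.5),((183,76),73)]: print(uv,z,ray(m,uv,z).round(1))
a=cv2.imread("pics/w2.png")
print(a[190:284:3,257].tolist())
E
```

```text
[ 429.682762   -201.61907476  297.79371189]
(257, 198) 100 [ 492.9 -206.7  100. ]
(257, 198) 80 [ 499.3 -207.2   80. ]
(257, 215) 80 [ 511.3 -208.2   80. ]
(257, 246) 100 [ 524.6 -209.4  100. ]
(257, 278) 79 [ 560.  -212.3   79. ]
(257, 278) 74.5 [ 562.6 -212.5   74.5]
(183, 76) 73 [ 418.8 -246.4   73. ]
[[73, 104, 168], [82, 137, 234], [84, 144, 241], [69, 72, 74], [69, 72, 74], [61, 64, 67], [60, 63, 67], [60, 63, 67], [64, 66, 71], [68, 70, 75], [67, 69, 74], [67, 69, 74], [66, 68, 73], [66, 67, 73], [66, 67, 72], [65, 67, 72], [66, 66, 71], [65, 66, 70], [65, 66, 69], [63, 64, 67], [62, 63, 66], [62, 63, 66], [62, 63, 65], [61, 63, 64], [62, 64, 65], [107, 104, 106], [111, 107, 110], [111, 106, 109], [111, 107, 110], [110, 107, 112], [73, 116, 203], [71, 119, 214]]
```

Checks out: boss at x≈511.5, back of the fin at 499, tip at 560, so the pivot is about (512.5,-208). I'll descend and grip the fin.

Emit:
play_rows:
  deltas:
    - [[0,0,0.6],[0,0,0],0.5]
    - [[0,0,0.57],[0,0,0],0.5]
    - [[0,0,0],[0,0,0],0.5]
    - [[0,0,0],[0,0,0],0]
    - [[0,0,0],[0,0,0],0]
    - [[0,0,0],[0,0,0],0]
    - [[0,0,0],[0,0,0],0]
    - [[0,0,0],[0,0,0],0]
  squeeze: 10

```text
clock: 7.32
tcp_pos: [513.7, -208.2, 101.2]
tool_rot: [0.041, 0.999, -0.0, 0.0]
force: [-0.3, -0.7, 1.4]
gripper_width: 8.9
grasp_force: 10.0
```

Emit:
play_rows:
  deltas:
    - [[0,0,0],[0,0,0.8],0]
    - [[0,0,0],[0,0,0.8],0]
    - [[0,0,0],[0,0,0.8],0]
    - [[0,0,0],[0,0,0.8],0]
    - [[0,0,0],[0,0,0.8],0]
    - [[0,0,0],[0,0,0.8],0]
    - [[0,0,0],[0,0,0.8],0]
    - [[0,0,0],[0,0,0.8],0]
    - [[0,0,0],[0,0,0.8],0]
    - [[0,0,0],[0,0,0.8],0]
    - [[0,0,0],[0,0,0.8],0]
    - [[0,0,0],[0,0,0.8],0]
    - [[0,0,0],[0,0,0.8],0]
    - [[0,0,0],[0,0,0.8],0]
    - [[0,0,0],[0,0,0.8],0]
    - [[0,0,0],[0,0,0.8],0]
    - [[0,0,0],[0,0,0.8],0]
    - [[0,0,0],[0,0,0.8],0]
    - [[0,0,0],[0,0,0.4],0]
    - [[0,0,0],[0,0,0],0]

```text
clock: 9.82
tcp_pos: [513.1, -209.0, 101.1]
tool_rot: [0.634, 0.773, -0.001, 0.0]
force: [-1.9, -2.7, 4.7]
gripper_width: 8.9
grasp_force: 10.0
```

```bash
python3 - <<'E'
from plant import telemetry
s=telemetry.state();print(s['force'],s['moment'],s['q'],s['tool_rot'])
E
```

```text
[-1.85116847 -2.7424899   4.71353947] [-0.67575162  0.48115353  0.04910722] [ 0.49753873  0.64692004 -0.2347128   1.84562272  0.22877153  0.67562967
  0.32634849] [ 6.34087376e-01  7.73260927e-01 -8.51947809e-04  1.16475073e-04]
```

Emit:
play_rows:
  deltas:
    - [[0,0,0],[0,0,0.4],0]
    - [[0,0,0],[0,0,0.3],0]
    - [[0,0,0],[0,0,0],0]

```text
clock: 10.2
tcp_pos: [514.4, -208.0, 101.1]
tool_rot: [0.657, 0.754, 0.0, 0.001]
force: [-0.8, -3.0, 3.8]
gripper_width: 9.2
grasp_force: 10.2
```

```bash
python3 - <<'E'
from plant import telemetry
s=telemetry.state();print(s['force'],s['moment'],s['tool_rot'])
E
```

```text
[-0.82796492 -2.98631456  3.80282637] [-0.61670431 -0.01627346  0.240677  ] [6.57288585e-01 7.53638489e-01 4.23881103e-04 7.51427093e-04]
```

The moment jumped to 0.24 N m, so the button is on its stop. I'll release, rise and look.

Emit:
play_rows:
  deltas:
    - [[0,0,0],[0,0,-0.5],0]
    - [[0,0,0],[0,0,0],0.4]
    - [[0,0,0],[0,0,0],0.4]
    - [[0,0,0],[0,0,0],0.4]
    - [[0,0,-0.6],[0,0,0],0.4]
    - [[0,0,-1],[0,0,0],0.6]
    - [[0,0,-1],[0,0,-1],0.6]
    - [[0,0,0],[0,0,-1],0.6]
    - [[0,0,0],[0,0,-1],0.6]
    - [[0,0,0],[0,0,-1],0.6]
    - [[0,0,0],[0,0,-1],0.6]
    - [[0,0,0],[0,0,-1],0.6]
    - [[0,0,0],[0,0,-1],0.6]
    - [[0,0,0],[0,0,-1],0.6]
    - [[0,0,0],[0,0,-1],0.6]
    - [[0,0,0],[0,0,-1],0.6]
    - [[0,0,0],[0,0,-1],0.6]
    - [[0,0,0],[0,0,-1],0.6]
    - [[0,0,0],[0,0,-1],0.6]
    - [[0,0,0],[0,0,-1],0.6]

```text
clock: 12.7
tcp_pos: [513.3, -207.6, 204.6]
tool_rot: [0.083, 0.997, 0.0, -0.0]
force: [0.8, -0.3, 0.6]
gripper_width: 55.8
grasp_force: 0.0
```

Emit:
play_rows:
  deltas:
    - [[0,0.8,-0.6],[0,0,-1],0.6]
    - [[0,-0.8,-0.6],[0,0,-1],0.6]
    - [[0,-0.8,0],[0,0,-1],0.6]
    - [[0,0,0],[0,0,-1],0.6]
    - [[0,0,0],[0,0,0],0.6]

```text
clock: 13.32
tcp_pos: [516.2, -240.3, 252.5]
tool_rot: [-0.089, 0.996, 0.001, -0.0]
force: [-0.3, 1.0, -1.4]
gripper_width: 55.6
grasp_force: 0.0
```

```bash
python3 - <<'E'
from plant import telemetry, imaging
from h import *
import pickle
s=telemetry.state();m=imaging.camera_model("wrist");a=imaging.snapshot("wrist")
print(s['clock'],s['tcp_pos'],R.from_quat(s['tool_rot']).as_matrix()[:,0].round(3))
pickle.dump(m,open("w3.pkl","wb"))
cv2.imwrite("pics/w3.png",cv2.resize(a,(800,600),interpolation=cv2.INTER_CUBIC))
E
```

```text
13.325 [ 516.19228646 -240.2869274   252.4572575 ] [-0.984 -0.177  0.   ]
```

View pics/w3.png

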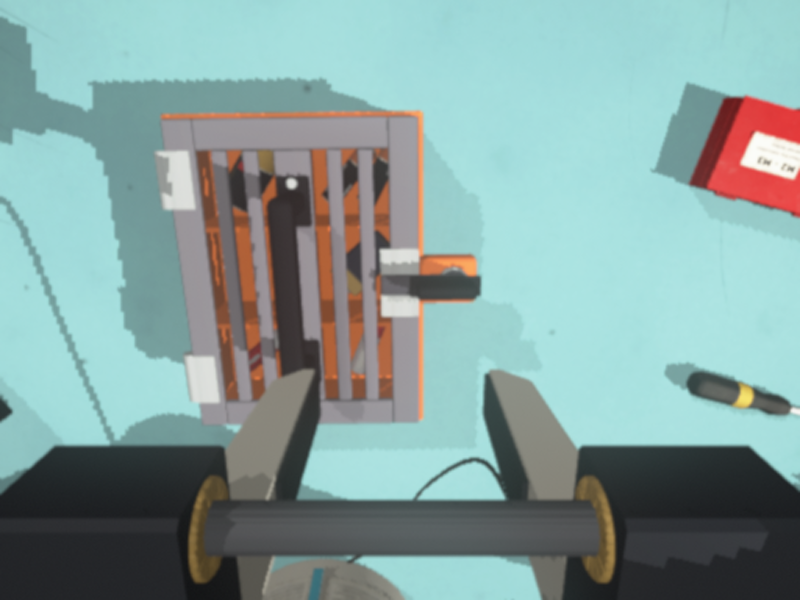

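The tongue lies square across the front lid edge (tongue from (480,287) to (378,285), lid front edge at x≈420), so the button is home. I'll re-measure the case and work out the grasp.

```bash
python3 - <<'E'
from plant import telemetry
from h import *
import pickle
m=pickle.load(open("w3.pkl","rb"))
P=lambda x,y,z: ray(m,(x/1.5625,y/1.5625),z)[:2]
c=np.array([P(163,119,73),P(416,117,73),P(420,422,73),P(204,423,73)])
ang=lambda v:np.degrees(np.arctan2(v[1],v[0])).round(1)
print(c.round(1),c.mean(0).round(1),[np.linalg.norm(c[i]-c[i-3]).round(1) for i in range(4)],ang(c[2]-c[1]),ang(c[3]-c[0]))
h=np.array([P(282,193,118),P(292,360,118)]);print("handle",h.round(1),ang(h[1]-h[0]))
t=np.array([P(379,287,79.5),P(480,287,100)]);print(t, ang(t[0]-t[1]))
s=telemetry.state();M=R.from_quat(s['tool_rot']).as_matrix()
u=(h[1]-h[0])/np.linalg.norm(h[1]-h[0]);mid=h[0]+58*u;print("mid",mid)
print("toolangle",ang(M[:2,0]))
E
```

```text
[[ 448.  -393.4]
 [ 421.  -249. ]
 [ 616.  -209.5]
 [ 643.1 -356.3]] [ 532. -302.] [np.float64(146.9), np.float64(199.0), np.float64(149.2), np.float64(198.6)] 11.4 10.8
handle [[ 471.9 -311.8]
 [ 564.8 -295.7]] 9.9
[[ 523.86392925 -253.35837523]
 [ 507.7209131  -195.36899237]] -74.4
mid [ 529.01871069 -301.88853292]
toolangle -169.8
```

Emit:
play_rows:
  deltas:
    - [[-0.11,-0.8,0],[0,0,-0.15],0.6]
    - [[0,-0.8,0],[0,0,0],0.6]
    - [[0,0,0.6],[0,0,0],0.6]
    - [[0,0,0.7],[0,0,0],0.6]
    - [[0,0,0.7],[0,0,0],0.6]
    - [[0,0,0.6],[0,0,0],0.6]
    - [[0,0,0.5],[0,0,0],0.6]
    - [[0,0,0.47],[0,0,0],0.6]
    - [[0,0,0],[0,0,0],0.6]
    - [[0,0,0],[0,0,0],0.6]

```text
clock: 14.62
tcp_pos: [533.3, -302.3, 110.7]
tool_rot: [-0.096, 0.995, -0.0, 0.001]
force: [0.4, 0.0, 0.0]
gripper_width: 56.1
grasp_force: 0.0
```

Emit:
play_rows:
  deltas:
    - [[0,0,0],[0,0,0],0]
    - [[0,0,0],[0,0,0],0]
    - [[0,0,0],[0,0,0],0]
    - [[0,0,0],[0,0,0],0]
    - [[0,0,0],[0,0,0],0]
    - [[0,0,0],[0,0,0],0]
  squeeze: 50

```text
clock: 15.38
tcp_pos: [532.7, -302.3, 110.1]
tool_rot: [-0.096, 0.995, 0.0, -0.0]
force: [0.7, 0.6, 0.3]
gripper_width: 13.6
grasp_force: 50.0
```

Emit:
play_rows:
  deltas:
    - [[0,0,-0.1],[0,0,0],0]
    - [[0,0,-0.15],[0,0,0],0]
    - [[0,0,-0.2],[0,0,0],0]
    - [[0,0,-0.2],[0,0,0],0]
    - [[0,0,0],[0,0,0],0]
    - [[0,0,0],[0,0,0],0]
  squeeze: 60

```text
clock: 16.12
tcp_pos: [532.4, -302.4, 136.0]
tool_rot: [-0.096, 0.995, 0.0, -0.0]
force: [-0.7, -0.7, -7.7]
gripper_width: 13.3
grasp_force: 60.0
```

```bash
python3 - <<'E'
from plant import telemetry, imaging
from h import *
s=telemetry.state();a=imaging.snapshot("scene")
print(s['force'],s['moment'])
cv2.imwrite("pics/s2.png",cv2.resize(a[80:230,200:400],(800,600),interpolation=cv2.INTER_CUBIC))
E
```

```text
[-0.67640681 -0.70001547 -7.7470191 ] [ 0.02911613 -0.12799197 -0.00859204]
```

View pics/s2.png

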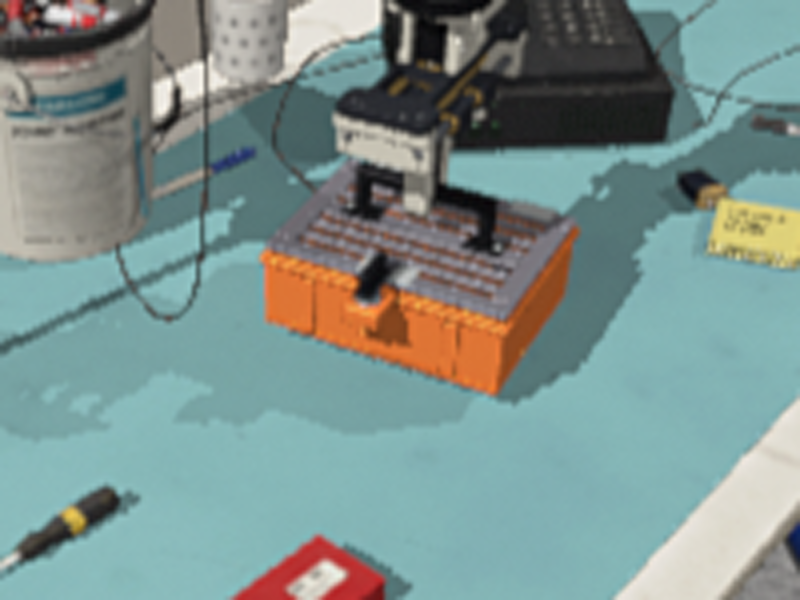

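The case is clear of the desk with the lid shut and the full 7.7 N carried. I'll lift the remaining ~77 mm.

Emit:
play_rows:
  deltas:
    - [[0,0,-0.15],[0,0,0],0]
    - [[0,0,-0.2],[0,0,0],0]
    - [[0,0,-0.2],[0,0,0],0]
    - [[0,0,-0.2],[0,0,0],0]
    - [[0,0,-0.2],[0,0,0],0]
    - [[0,0,-0.2],[0,0,0],0]
    - [[0,0,-0.2],[0,0,0],0]
    - [[0,0,-0.2],[0,0,0],0]
    - [[0,0,-0.2],[0,0,0],0]
    - [[0,0,-0.15],[0,0,0],0]
    - [[0,0,-0.05],[0,0,0],0]
    - [[0,0,0],[0,0,0],0]
    - [[0,0,0],[0,0,0],0]
    - [[0,0,0],[0,0,0],0]
    - [[0,0,0],[0,0,0],0]
    - [[0,0,0],[0,0,0],0]
    - [[0,0,0],[0,0,0],0]

```text
clock: 18.3
tcp_pos: [532.7, -302.4, 214.0]
tool_rot: [-0.096, 0.995, 0.0, -0.0]
force: [-0.3, -0.5, -7.2]
gripper_width: 13.8
grasp_force: 60.0
```

```bash
python3 - <<'E'
from plant import telemetry, imaging
from h import *
s=telemetry.state();m=imaging.camera_model("wrist");a=imaging.snapshot("wrist")
b=imaging.snapshot("scene"); ms=imaging.camera_model("scene")
print(s['tcp_pos'],s['force'],s['moment'])
# expected lid corners if level
t=s['tcp_pos'];cx=np.array([np.cos(np.radians(-79)),np.sin(np.radians(-79))]);cy=np.array([-cx[1],cx[0]])
for k,i,j in [('bottom front L',-75,100),('bottom front R',-75,-100),('bottom backR',75,-100)]:
    p=np.r_[t[:2]+i*cx+j*cy,t[2]-109]
    p2=p+[0,0,68];print(k,proj(ms,p).round(1),proj(ms,p2).round(1))
c=b[50:200,220:370]; q=a
cv2.imwrite("pics/f.png",np.hstack([cv2.resize(c,(400,400),interpolation=2),cv2.resize(q,(400,400))]))
E
```

```text
[ 532.68678677 -302.37380376  214.02868356] [-0.33191479 -0.47551116 -7.23000179] [ 0.0383863  -0.21794615 -0.01953055]
bottom front L [265.2 139. ] [265.2 119.7]
bottom front R [325.7 157.1] [328.3 137.2]
bottom backR [343.7 132.6] [346.7 113.5]
```

View pics/f.png

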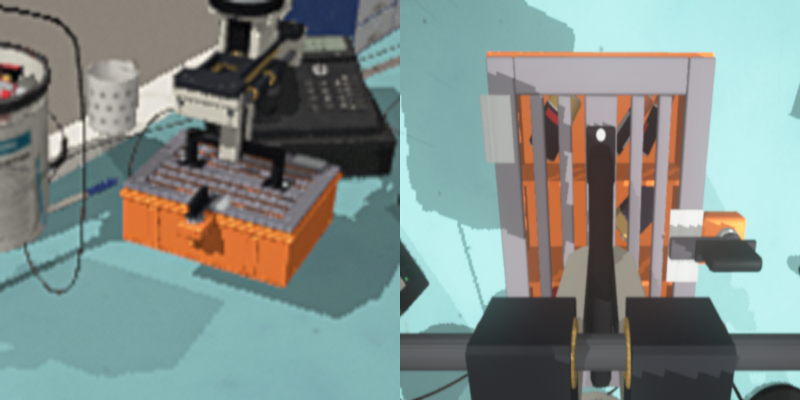

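The case is in the air and looks level, with the lid shut and the tongue across it. I'll quantify the tilt from the lid's near edge in the wrist picture, using two frames spaced in time.

```bash
python3 - <<'E'
from plant import telemetry, imaging
from h import *
m=imaging.camera_model("wrist");a=imaging.snapshot("wrist");s=telemetry.state()
t=np.array(s['tcp_pos']);th=np.radians(-79.2);cx=np.array([np.cos(th),np.sin(th),0]);cy=np.array([-cx[1],cx[0],0])
hsv=cv2.cvtColor(a,cv2.COLOR_BGR2HSV)
teal=cv2.inRange(hsv,(75,50,0),(105,255,255))
for r in (70,80,100,120): 
    x=np.where(teal[r,60:480]==0)[0]+60; print("row",r,a[r,x.min()-2:x.min()+4].tolist()if 0 else'', [int(v) for v in x[np.r_[True,np.diff(x)>1]]], [int(v) for v in x[np.r_[np.diff(x)>1,True]]])
for c in (200,256,300): x=np.where(teal[20:120,c]==0)[0]+20; print("col",c,x.min())
for al in (-.06,-.03,0,.03,.06):   # + : +y end of case up
    y2=cy*np.cos(al)+[0,0,np.sin(al)]; z2=np.array([0,0,np.cos(al)])-cy*np.sin(al)
    o=t+[0,0,2]
    f=lambda i,j,k:proj(m,o+i*cx+j*y2+(k-111)*z2).round(1)
    print(al,"lid corners(front,back)",f(-74,-99,73),f(74,-99,73),"rim y",f(0,-100,68),"post-mid edge front",f(-74,-60,73),"bar end",f(0,-58,118))
cv2.imwrite("pics/w5.png",a)
E
```

```text
row 70  [111] [402]
row 80  [112] [401]
row 100  [102] [399]
row 120  [105] [397]
col 200 48
col 256 49
col 300 49
-0.06 lid corners(front,back) [410.8  51.7] [106.4  50.5] rim y [258.6  49.3] post-mid edge front [398.8 131.9] bar end [258.6 156.4]
-0.03 lid corners(front,back) [407.9  54.5] [109.2  53.3] rim y [258.6  52.4] post-mid edge front [397.1 133.5] bar end [258.6 154.9]
0 lid corners(front,back) [405.2  57.4] [111.9  56.2] rim y [258.6  55.5] post-mid edge front [395.6 135.1] bar end [258.6 153.6]
0.03 lid corners(front,back) [402.5  60.3] [114.5  59.2] rim y [258.5  58.8] post-mid edge front [394.  136.8] bar end [258.6 152.4]
0.06 lid corners(front,back) [399.9  63.3] [117.   62.2] rim y [258.5  62. ] post-mid edge front [392.6 138.6] bar end [258.6 151.3]
```

The width at row 70 (291 px) and the scene corners both put the +y end about 0.02 rad low, well inside 0.09. I'll trim it by 1° and let it settle.

Emit:
play_rows:
  deltas:
    - [[0,0,0],[0,-0.1,0],0]
    - [[0,0,0],[0,-0.1,0],0]
    - [[0,0,0],[0,0,0],0]
    - [[0,0,0],[0,0,0],0]
    - [[0,0,0],[0,0,0],0]
    - [[0,0,0],[0,0,0],0]
    - [[0,0,0],[0,0,0],0]
    - [[0,0,0],[0,0,0],0]
    - [[0,0,0],[0,0,0],0]
    - [[0,0,0],[0,0,0],0]
    - [[0,0,0],[0,0,0],0]
    - [[0,0,0],[0,0,0],0]

```text
clock: 19.95
tcp_pos: [532.7, -302.4, 214.1]
tool_rot: [-0.096, 0.995, 0.001, 0.009]
force: [0.3, -0.3, -7.4]
gripper_width: 13.3
grasp_force: 60.0
```

```bash
python3 - <<'E'
from plant import telemetry, imaging, workorder
from h import *
a=imaging.snapshot("wrist");s=telemetry.state()
teal=cv2.inRange(cv2.cvtColor(a,cv2.COLOR_BGR2HSV),(75,50,0),(105,255,255))
x=np.where(teal[70,60:480]==0)[0]+60;y=np.where(teal[20:120,256]==0)[0]+20
print(x.min(),x.max(),y.min(),s['tcp_pos'],s['tool_rot'],s['force'],s['grasp_force'],s['clock'])
ok=s['grasp_force']>50 and s['tcp_pos'][2]>205 and abs(y.min()-49)<3
print(ok, workorder.hand_in() if ok else None)
E
```

```text
111 402 48 [ 532.69664103 -302.40943464  214.08278894] [-9.62196993e-02  9.95321603e-01  8.49809831e-04  8.71512039e-03] [-0.79787184 -0.59273242 -7.33080805] 59.996286034584045 20.0
the job is handed in; nothing more can be done
True None
```

The turnbutton is closed on its stop, and the case is held by its handle about 10 cm above the desk, still and nearly level (my last tilt estimate was about 0.02 rad, before a 1° correction). The job is handed in, but no verdict came back.

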